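# Prime the blue hand pump until its indicator pin is fully out

### The job

Prime the blue-knobbed pump of the sample station: press its blue plunger knob down and let it spring back up, over and over, until its red indicator pin stands fully out of its collar with the whole green band showing, as on the grey-knobbed pump, which is already primed. Finish with the knob released. Do not touch the pins, do not pump the grey one, and do not lift, push away or tip anything else on the bench.

Things in the scene. Friction and masses are not known exactly. Their poses are not given: they have to be found in the camera images.
- blue_pump: Hand priming pump bolted to the bench: base plate 150 (its x) x 96 (its y) mm, white body up to 62 mm high. Origin under the centre of the base. Its plunger tower (up to 104 mm high) stands at its x = -32 mm and its indicator pin's collar (32 mm wide, rim 85 mm high) at its x = +44 mm. Blue stripe and blue knob: the one to prime.
- blue_pump_knob (a point): Centre of the top of the blue plunger knob (a mushroom head 48 mm across, nearly flat on top), 138 mm above the bench when released; it moves with the knob. Press straight down.
- blue_pump_plunger (a joint): How far the blue plunger is pressed, m: 0 released, 0.020 fully down. A spring brings it back: it takes about 3.5 N to start it and 10 N to hold it down (some more when moved fast, and about 1 N more to drive the pin); it rises within about 0.3 s of being freed.
- blue_pin_top (a point): Top of the blue pump's indicator pin (red, 12 mm across).
- blue_pin (a joint): How far the blue pump's pin has risen, m: 0 nearly hidden (top 3 mm above the collar's rim), 0.030 fully out (33 mm above it, its 7 mm green root band in full view). It rises only while the plunger goes down, by about 0.3 times that travel (some 5 to 7 mm for a full stroke), and stays (sinks under 1 mm) as the plunger comes up. It starts at 0 to 0.009; extra strokes do no harm.
- white_pump: Hand priming pump bolted to the bench: base plate 150 (its x) x 96 (its y) mm, white body up to 62 mm high. Origin under the centre of the base. Its plunger tower (up to 104 mm high) stands at its x = -32 mm and its indicator pin's collar (32 mm wide, rim 85 mm high) at its x = +44 mm. Grey stripe and grey knob: already primed, leave alone.
- white_pump_knob (a point): Centre of the top of the grey plunger knob, same size and height as the blue one.
- white_pump_plunger (a joint): How far the grey plunger is pressed, m: 0 released, 0.020 fully down.
- white_pin: The grey-knobbed pump's pin, fixed fully out (top 33 mm above its collar's rim); origin at the centre of the rim.
- vial_a: Loose capped amber vial, 22 mm across, 55 mm tall, standing beside the blue pump; origin under its centre.
- vial_b: Loose capped clear vial, 22 mm across, 55 mm tall, standing beside the grey-knobbed pump; origin under its centre.
- reagent: Loose amber reagent bottle with a blue cap, 36 mm across, 75 mm tall, between the pumps; origin under its centre.
- wash_bottle: Loose white bottle with a red cap, 64 mm across, 150 mm tall; origin under its centre.
- beaker: Loose glass beaker, 72 mm across, 85 mm tall; origin under its centre.
- tube_rack: Loose blue rack of small tubes, 70 x 160 mm, 60 mm tall; origin under its centre.
- tip_box: Loose open orange box of pipette tips, 85 x 120 mm, 56 mm tall; origin under its centre.
- dish: Loose round covered dish, 90 mm across, 16 mm tall; origin under its centre.

How it is judged:
By the outcome, as a careful person would: the job done as asked, in the order asked, and still so for the second after the job is handed in, with the robot touching nothing.
It also fails if it takes over 38 s, if anything falls off the work surface, if the arm or the gripper's body presses on something with over 40 N, if the wrist force passes 120 N, or if a joint passes its speed limit or range.

### The arm

A 6-joint arm with a two-finger parallel gripper is mounted at the origin on the work surface. World frame = base frame: x ahead of the robot, y to its left, z up, the work surface at z = 0. Lengths are in m, angles in rad, forces in N, time in s.
With the tool pointing down it reaches from about 0.35 to 0.85 m from the base axis. Payload 8.1 kg.
Tool frame: the origin (TCP) lies midway between the tips of the shut fingers; the grasp point (between the pads) lies 19 mm behind it (robot.tcp_to_grasp is the distance from the TCP to the grasp point, in m); z points along the fingers, y is the direction in which the jaws open and shut (so a half turn about z gives the same grasp; the last joint's range is limited). The gripper opens to 93 mm and grips with 3 to 60 N. Pads are 15 mm wide; open, the fingers measure 128 mm over their backs; the gripper's body (75 mm by 188 mm) begins 65 mm behind the grasp point.
Start: joints at [1.259, 0.13, 1.488, -0, 1.523, -0.085], TCP at [0.135, 0.585, 0.219] pointing down, gripper open.
Joint ranges: [-2.96, 2.96], [-0.89, 2.26], [0.02, 2.5], [-1.34, 4.48], [0, 2.73], [-2.66, 2.66]. Speed limits (rad/s): [2.39, 2.39, 2.79, 3.14, 3.14, 3.14].

### API

Orientations are given as a 3x3 rotation matrix whose columns are the frame's x, y, z axes.
In Python, from station import robot, imaging, workorder gives the robot as it stands.
- The arm moves only by the shell command python3 -m crank 'ROWS' [FORCE]. ROWS is JSON, a list that holds one entry, the list of rows, each a list of 5 numbers: the shift along the tool's x, y, z in units of 50 mm (1.0 is 50 mm), then the turn about the tool's z in units of 8 degrees (1.0 is 8 degrees), then the gripper's target within -1 to 1 (fully open at 1, half-way at 0, shut at -1). In form: [[[tx, ty, tz, spin, claw], ...]]. A call has 1 to 10 rows; each row shifts and turns the commanded pose from where the row before left it, along the tool's axes as they then stand; what a row does not reach is not made up. A row lasts 1/8 s, in which the tool goes at most 62.5 mm and 10.7 degrees, less where a joint would pass 70% of its speed; a pose out of reach is approached as far as the arm can. A call is refused whole if a number of a shift passes 1 or a number of a turn 1, either way. A call with a gripper value outside its range is refused whole. The fingers move at their own pace and stop on an object; FORCE is the grip in N (left out, the last holds). Time passes only in rows, so rows that do not move let the fingers close. It gives the time, the measured TCP pose, the force and the opening at its end, in the units of the state.
- robot.sense(): the state, without advancing time (a new reading comes with each control period).
- imaging.get_image(name): name is "scene" or "top" or "wrist"; returns (picture, depth): 384x512x3 uint8, red, green, blue; 384x512 float32, m along the optical axis (not along the pixel's ray), 0 where there is no reading.
- imaging.get_calibration(name): a dict with "vfov" (degrees; the focal length in pixels is half the picture's height over the tangent of half this angle, whatever the lens; pixels are square), "cx", "cy" (the principal point, pixels), "rvec" (rotation vector, rad) and "tvec" (3), from world to camera coordinates, as OpenCV has them; the wrist camera has in their place "tool_from_camera" (4x4, takes a point from camera to tool coordinates, whose origin is the TCP and whose axes are the flange's). Camera axes: x right, y down, z forward; pixel columns grow to the right and rows downward; lengths in m; the calibration is good to about 2 mm. A picture is of the moment at which its call begins: read the wrist's pose just before it. get_calibration takes no time and is no camera call.
- workorder.close_job(): hands the job in, once; it reports no verdict.
The state is a dict: "time_s": time; "qpos": joint angles; "qd": joint speeds; "effort": joint torques, N m; "tcp_pos": TCP position; "orientation": TCP orientation; "contact_force": force on the tool from outside, world axes, zero at the start; "wrist_torque": the same for the moment, N m; "finger_gap": opening from 0.0 (shut) to 1.0 (fully open).
Only numpy, scipy, OpenCV 4.12 (cv2) and the standard library are available. Lean on these libraries where they do the work, as an engineer would, in place of code of your own. Each camera call takes 0.05 s, during which the arm holds its last target.

## Working session

There is one attempt and no reset: what is moved stays moved. The work goes in short steps, Python scripts to look and compute and a shell command to move; the robot and the scene stay as the last step left them, time stands still between calls to the robot, and variables do not carry over. Pictures are saved under pics/ and viewed, and the job is handed in when it is done.

```bash
mkdir -p pics; ls; python3 - <<'E'
from station import robot, imaging, workorder
import cv2,numpy as np
s=robot.sense()
for k,v in s.items(): print(k,np.round(v,3).tolist())
for n in("scene","top"):
    p,d=imaging.get_image(n); cv2.imwrite(f"pics/{n}0.png",p[:,:,::-1]); np.savez(f"/tmp/{n}.npz",p=p,d=d)
    print(imaging.get_calibration(n))
E
```

```text
pics
time_s 0.0
qpos [1.259, 0.131, 1.489, 0.0, 1.523, -0.085]
qd [0.001, 0.002, -0.001, 0.001, -0.001, -0.0]
effort [-0.001, -55.987, -49.173, 0.076, 0.036, -0.0]
tcp_pos [0.135, 0.584, 0.218]
orientation [[-0.974, 0.225, -0.001], [0.225, 0.974, -0.002], [0.0, -0.002, -1.0]]
contact_force [0.072, 0.291, -0.145]
wrist_torque [-0.007, 0.014, -0.002]
finger_gap 1.0
{'vfov': 49.95662649051975, 'cx': 256.48264544892385, 'cy': 190.07672681674842, 'rvec': array([ 1.90194862,  1.71192385, -0.601002  ]), 'tvec': array([-0.05328447, -0.38394588,  1.60401031])}
{'vfov': 48.91591012237305, 'cx': 256.0408612231633, 'cy': 197.01055400950625, 'rvec': array([ 2.14635079, -2.1247387 ,  0.14413187]), 'tvec': array([0.00801884, 0.60630319, 1.56232918])}
```

View pics/scene0.png

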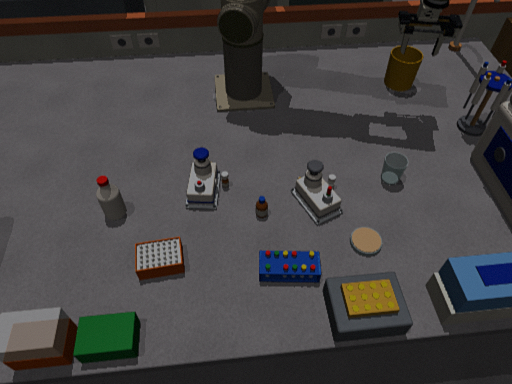

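View pics/top0.png

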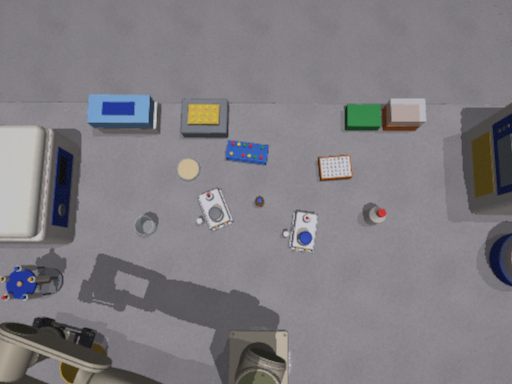

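Scene: the blue knob is at about (201,155) with its nearly sunk red pin at (199,184), and the grey knob is at (315,167). Top: the blue knob is at about (305,238). Next I'll measure the knob from both views.

```bash
cat > h.py <<'E'
import numpy as np,cv2
from station import imaging
def cam(n):
    c=imaging.get_calibration(n); R=cv2.Rodrigues(c['rvec'])[0]; t=np.array(c['tvec']); f=192/np.tan(np.radians(c['vfov']/2))
    return R,t,f,c['cx'],c['cy']
def ray(n,u,v):
    R,t,f,cx,cy=cam(n); return -R.T@t, R.T@np.array([(u-cx)/f,(v-cy)/f,1])
def plane(n,u,v,z):
    o,d=ray(n,u,v); return o+d*(z-o[2])/d[2]
def pt(n,u,v,dep):
    o,d=ray(n,u,v); return o+d*dep
def proj(n,P):
    R,t,f,cx,cy=cam(n); q=R@P+t; return f*q[0]/q[2]+cx,f*q[1]/q[2]+cy
def cloud(n,d):
    R,t,f,cx,cy=cam(n); v,u=np.mgrid[:384,:512]; q=np.stack([(u-cx)/f*d,(v-cy)/f*d,d],-1); return (q-t)@R
E
python3 - <<'E'
from h import *
for n,box in(("scene",(185,140,222,215)),("top",(283,205,325,255))):
    z=np.load(f"/tmp/{n}.npz"); p,d=z['p'],z['d']; C=cloud(n,d)
    x0,y0,x1,y1=box; M=np.zeros(d.shape,bool); M[y0:y1,x0:x1]=1
    h=cv2.cvtColor(p,cv2.COLOR_RGB2HSV)
    b=M&(h[...,0]>105)&(h[...,0]<130)&(h[...,1]>150)&(h[...,2]>60)
    k=b&(C[...,2]>.115); v,u=np.nonzero(k); print(n,'knob px',k.sum(),u.mean(),v.mean(),u.min(),u.max(),v.min(),v.max(),'z',np.percentile(C[k][:,2],[5,50,95]))
    print(' median',np.median(C[k],0),'plane',plane(n,u.mean(),v.mean(),.136))
    r=M&((h[...,0]<8)|(h[...,0]>172))&(h[...,1]>140)&(h[...,2]>60)
    v,u=np.nonzero(r); print(' red',r.sum(),u.mean(),v.mean(),np.median(C[r],0),'plane',plane(n,u.mean(),v.mean(),.09))
    im=cv2.resize(p[y0-10:y1+10,x0-20:x1+20],None,fx=7,fy=7,interpolation=cv2.INTER_NEAREST)[:590]; cv2.imwrite(f"pics/crop_{n}.png",im[:,:,::-1])
    o=ray(n,0,0)[0]; print(' cam',o)
E
```

```text
scene knob px 126 200.33333333333334 152.61111111111111 193 208 148 158 z [0.13174627 0.13485737 0.13745794]
 median [ 0.45196544 -0.16261403  0.13485737] plane [ 0.45265643 -0.16184212  0.136     ]
 red 9 198.66666666666666 181.88888888888889 [ 0.52503081 -0.17180445  0.08949617] plane [ 0.52487401 -0.17263405  0.09      ]
 cam [ 1.31058255 -0.09950564  0.99778493]
top knob px 107 305.1214953271028 237.42990654205607 300 311 232 243 z [0.13225569 0.1377605  0.14379551]
 median [ 0.44771203 -0.16181379  0.1377605 ] plane [ 0.44949775 -0.16257336  0.136     ]
 red 4 306.5 217.5 [ 0.52479652 -0.17249399  0.09066973] plane [ 0.52508775 -0.17266635  0.09      ]
 cam [ 0.36468165 -0.01287583  1.63565945]
```

```bash
python3 -c "
import cv2,numpy as np
a=cv2.imread('pics/crop_top.png');b=cv2.imread('pics/crop_scene.png')
a=a[:560];b=b[:560];h=max(a.shape[0],b.shape[0])
f=lambda x:cv2.resize(x,(390,500))
cv2.imwrite('pics/crops.png',np.hstack([f(a),f(b)]))"
```

```text
(no output)
```

View pics/crops.png

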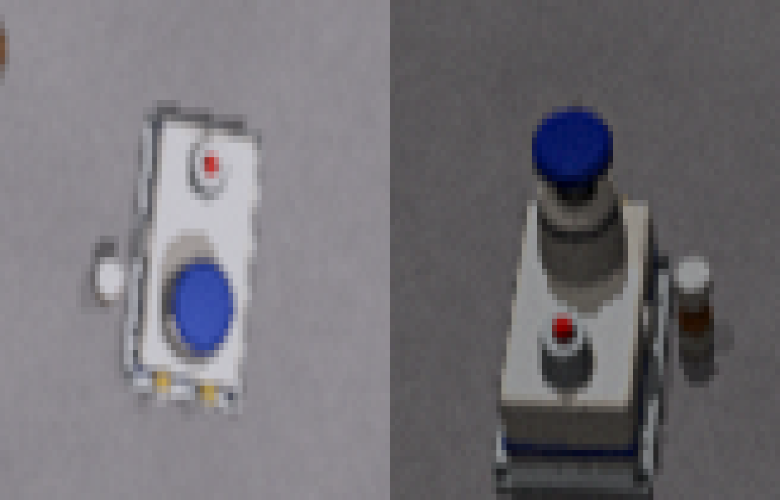

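Both views agree. The knob centre is at (0.450,-0.162) with z about 0.137. The pin is 76 mm away at (0.525,-0.1725) and 90 mm high, as specified. I'll move outward and then across at height, shutting the fingers on the way.

```bash
python3 -m crank '[[[-0.9,-0.6,0,0,-1],[-0.9,-0.6,0,0,-1],[-0.9,-0.6,0,0,-1],[-0.9,-0.6,0,0,-1],[-0.9,-0.6,0,0,-1],[-0.9,-0.6,0,0,-1],[-0.9,-0.6,0,0,-1],[-0.9,-0.6,0,0,-1],[-0.9,-0.6,0,0,-1],[-0.9,-0.6,0,0,-1]]]' 20; python3 - <<'E'
import numpy as np
from station import robot
s=robot.sense(); R=np.array(s['orientation'])
print(np.array([.45,-.162,.16])-s['tcp_pos'], R.T@(np.array([.45,-.162,.16])-s['tcp_pos'])/.05)
E
```

```text
time_s: 1.35
tcp_pos: [0.5067, 0.1896, 0.2183]
orientation: [[-0.974, 0.225, -0.0], [0.225, 0.974, -0.0], [0.0, -0.0, -1.0]]
contact_force: [0.8, 0.6, -0.4]
finger_gap: 0.014
[-0.0566968  -0.3515974  -0.05829266] [-0.4772681  -7.10667935  1.16646487]
```

```bash
python3 -m crank '[[[-0.06,-0.9,0,0,-1],[-0.06,-0.9,0,0,-1],[-0.06,-0.9,0,0,-1],[-0.06,-0.9,0,0,-1],[-0.06,-0.9,0,0,-1],[-0.06,-0.9,0,0,-1],[-0.06,-0.9,0,0,-1],[-0.06,-0.8,0,0,-1],[0,0,0.5,0,-1],[0,0,0.3,0,-1]]]'; python3 - <<'E'
import numpy as np,cv2
from station import robot,imaging
s=robot.sense(); R=np.array(s['orientation'])
print(R.T@(np.array([.45,-.162,.138])-s['tcp_pos'])/.05)
p,d=imaging.get_image('scene'); cv2.imwrite('pics/s1.png',cv2.resize(p[100:230,130:300],None,fx=4,fy=4)[:,:,::-1])
p,d=imaging.get_image('wrist'); cv2.imwrite('pics/w1.png',p[:,:,::-1])
E
```

```text
time_s: 2.6
tcp_pos: [0.4487, -0.1603, 0.1771]
orientation: [[-0.974, 0.226, -0.002], [0.226, 0.974, 0.001], [0.002, 0.001, -1.0]]
contact_force: [-0.7, -0.2, 0.2]
finger_gap: 0.008
[-0.0352992  -0.02803459  0.78180227]
```

View pics/s1.png

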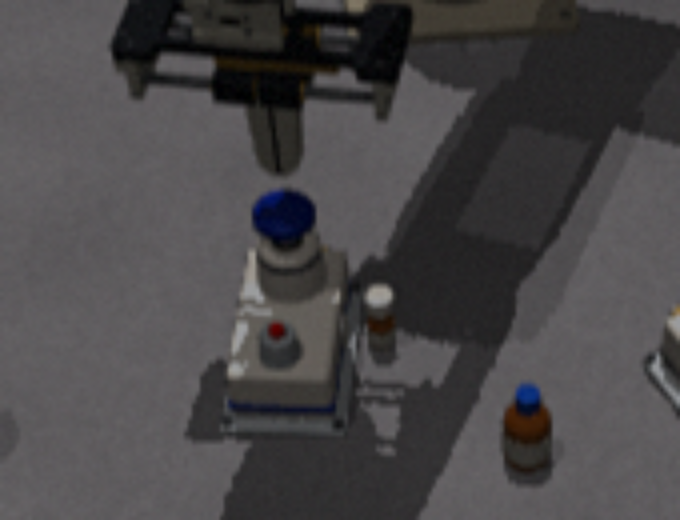

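View pics/w1.png

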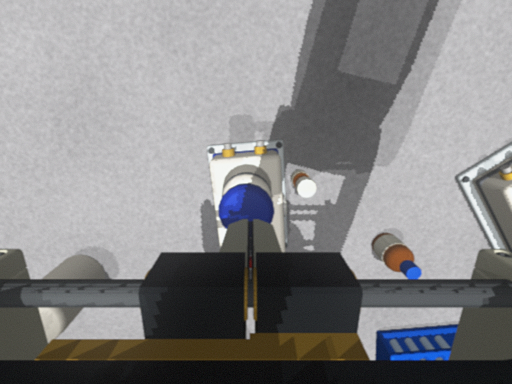

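The scene picture (fingertips at (275,170), knob at (284,215)) and the wrist picture both show the shut fingers centred above the blue knob, clear of everything else. First, one careful stroke.

```bash
python3 -m crank '[[[-0.03,-0.03,0.4,0,-1],[0,0,0.25,0,-1],[0,0,0.2,0,-1],[0,0,0.2,0,-1],[0,0,0,0,-1]]]'
```

```text
time_s: 3.32
tcp_pos: [0.4507, -0.1616, 0.1262]
orientation: [[-0.974, 0.225, 0.0], [0.225, 0.974, 0.0], [0.0, 0.0, -1.0]]
contact_force: [-2.7, 2.5, 5.5]
finger_gap: 0.005
```

```bash
python3 -m crank '[[[0,0,0.12,0,-1],[0,0,0.1,0,-1],[0,0,0,0,-1]]]';  python3 - <<'E'
import numpy as np,cv2
from station import robot,imaging
p,d=imaging.get_image('scene'); cv2.imwrite('pics/s2.png',cv2.resize(p[100:230,130:300],None,fx=4,fy=4)[:,:,::-1])
s=robot.sense();print(s['tcp_pos'],s['contact_force'])
E
```

```text
time_s: 3.7
tcp_pos: [0.4512, -0.1619, 0.1179]
orientation: [[-0.974, 0.225, 0.001], [0.225, 0.974, -0.0], [-0.001, 0.0, -1.0]]
contact_force: [-9.3, 5.5, 20.8]
finger_gap: 0.003
[ 0.45119012 -0.16187687  0.1178812 ] [-10.46492637   5.64375831  20.2410921 ]
```

View pics/s2.png

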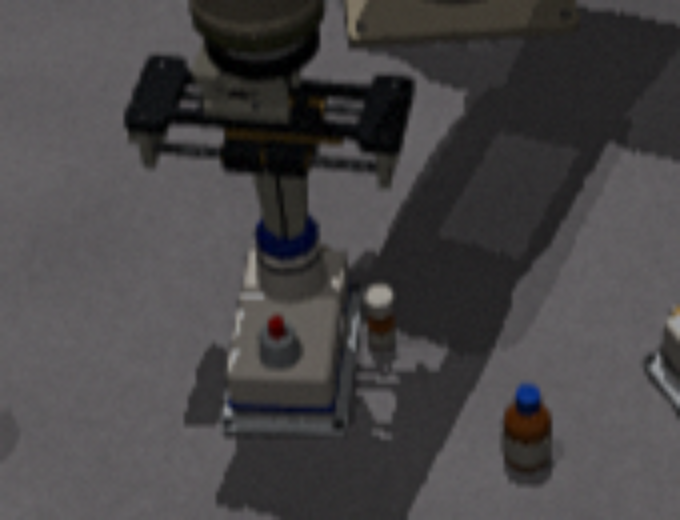

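Pressed fully (z 0.118, 20 N), and the pin at (277,326) has risen visibly. Repeating the stroke, 25 mm up and down.

```bash
python3 -m crank '[[[0,0,-0.5,0,-1],[0,0,0,0,-1],[0,0,0,0,-1],[0,0,0,0,-1],[0,0,0.2,0,-1],[0,0,0.2,0,-1],[0,0,0.1,0,-1],[0,0,0,0,-1]]]'
python3 -m crank '[[[0,0,-0.5,0,-1],[0,0,0,0,-1],[0,0,0,0,-1]]]'; python3 - <<'E'
import numpy as np,cv2
from station import robot,imaging
p,d=imaging.get_image('scene'); cv2.imwrite('pics/s3.png',cv2.resize(p[100:230,130:300],None,fx=4,fy=4)[:,:,::-1])
s=robot.sense();print(s['tcp_pos'],s['contact_force'])
E
```

```text
time_s: 4.75
tcp_pos: [0.451, -0.1621, 0.1178]
orientation: [[-0.974, 0.225, 0.001], [0.225, 0.974, -0.0], [-0.001, -0.0, -1.0]]
contact_force: [-12.3, 6.7, 30.8]
finger_gap: 0.006
time_s: 5.12
tcp_pos: [0.45, -0.1617, 0.1388]
orientation: [[-0.974, 0.225, -0.001], [0.225, 0.974, 0.001], [0.002, 0.0, -1.0]]
contact_force: [0.3, -1.1, -1.1]
finger_gap: 0.006
[ 0.44977232 -0.16158713  0.1385285 ] [-0.51179648 -0.37897808 -0.86568735]
```

View pics/s3.png

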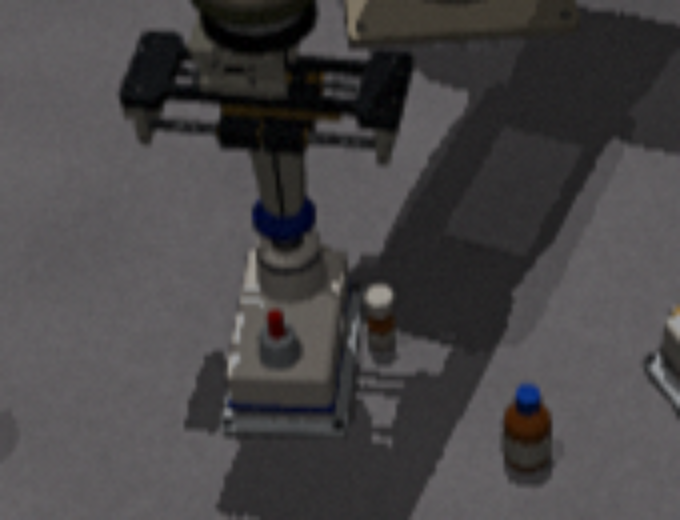

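The pin is still higher and the knob is up again. The contact force reached 31 N, so I'll use a slightly shallower stroke.

```bash
python3 -m crank '[[[0,0,0.2,0,-1],[0,0,0.14,0,-1],[0,0,0.08,0,-1],[0,0,0,0,-1]]]'
python3 -m crank '[[[0,0,-0.46,0,-1],[0,0,0,0,-1],[0,0,0,0,-1],[0,0,0,0,-1],[0,0,0.2,0,-1],[0,0,0.16,0,-1],[0,0,0.1,0,-1],[0,0,0,0,-1]]]'
python3 -m crank '[[[0,0,-0.46,0,-1],[0,0,0,0,-1],[0,0,0,0,-1],[0,0,0,0,-1],[0,0,0.2,0,-1],[0,0,0.16,0,-1],[0,0,0.1,0,-1],[0,0,0,0,-1]]]'
python3 - <<'E'
import numpy as np,cv2
from station import robot,imaging
p,d=imaging.get_image('scene'); cv2.imwrite('pics/s4.png',cv2.resize(p[130:210,180:380],None,fx=4,fy=4)[:,:,::-1])
E
```

```text
time_s: 5.68
tcp_pos: [0.4504, -0.1619, 0.1185]
orientation: [[-0.974, 0.225, -0.001], [0.225, 0.974, 0.0], [0.001, 0.0, -1.0]]
contact_force: [-2.5, 1.6, 7.4]
finger_gap: 0.005
time_s: 6.68
tcp_pos: [0.4508, -0.162, 0.1189]
orientation: [[-0.974, 0.225, 0.0], [0.225, 0.974, -0.0], [-0.0, -0.0, -1.0]]
contact_force: [-0.6, 0.7, 7.4]
finger_gap: 0.006
time_s: 7.68
tcp_pos: [0.4508, -0.1621, 0.1189]
orientation: [[-0.974, 0.225, 0.0], [0.225, 0.974, -0.0], [-0.0, -0.0, -1.0]]
contact_force: [-1.5, 0.6, 9.3]
finger_gap: 0.004
```

View pics/s4.png

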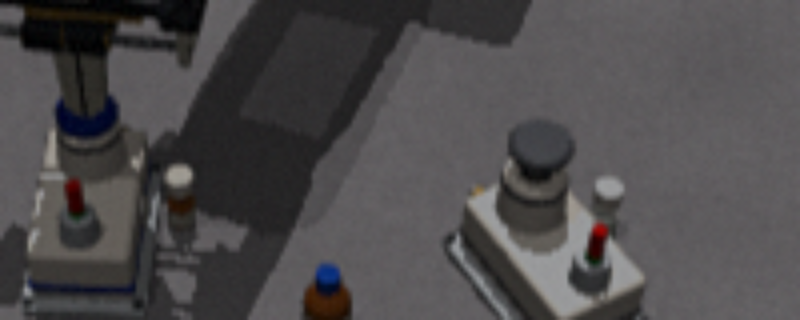

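After four strokes the pin (74,195) is long, but it shows little or no green compared with the grey pump's pin (597,240). Three more strokes.

```bash
python3 -m crank '[[[0,0,-0.46,0,-1],[0,0,0,0,-1],[0,0,0,0,-1],[0,0,0,0,-1],[0,0,0.2,0,-1],[0,0,0.16,0,-1],[0,0,0.11,0,-1],[0,0,0,0,-1]]]'
python3 -m crank '[[[0,0,-0.47,0,-1],[0,0,0,0,-1],[0,0,0,0,-1],[0,0,0,0,-1],[0,0,0.2,0,-1],[0,0,0.16,0,-1],[0,0,0.11,0,-1],[0,0,0,0,-1]]]'
python3 -m crank '[[[0,0,-0.47,0,-1],[0,0,0,0,-1],[0,0,0,0,-1],[0,0,0,0,-1],[0,0,0.2,0,-1],[0,0,0.16,0,-1],[0,0,0.11,0,-1],[0,0,0,0,-1]]]'
python3 -m crank '[[[0,0,-0.5,0,-1],[0,0,-0.4,0,-1],[0,0,-0.5,0,-1],[0,0,-0.5,0,-1],[0,0,0,0,-1],[0,0,0,0,-1]]]'
python3 - <<'E'
from h import *
P,D={},{}
for n in('scene','top'):
    p,d=imaging.get_image(n); C=cloud(n,d); P[n]=p
    h=cv2.cvtColor(p,cv2.COLOR_RGB2HSV)
    red=((h[...,0]<8)|(h[...,0]>172))&(h[...,1]>140)&(h[...,2]>50); gr=(h[...,0]>40)&(h[...,0]<85)&(h[...,1]>90)
    for nm,b in(('blue',(190,162,212,200)),('grey',(318,175,345,212))) if n=='scene' else (('blue',(295,205,325,232)),('grey',(195,185,222,205))):
        M=np.zeros(d.shape,bool); M[b[1]:b[3],b[0]:b[2]]=1
        v,u=np.nonzero(M&red); print(n,nm,'red px',len(v),'rows',v.min(),v.max(),'zmax',np.percentile(C[M&red][:,2],90)); v,u=np.nonzero(M&gr); print('  green',len(v),v)
cv2.imwrite('pics/s5.png',np.hstack([cv2.resize(P['scene'][145:205,180:230],(400,480)),cv2.resize(P['scene'][155:215,300:350],(400,480))])[:,:,::-1])
cv2.imwrite('pics/s5full.png',P['scene'][:,:,::-1])
E
```

```text
time_s: 8.72
tcp_pos: [0.4508, -0.1621, 0.1185]
orientation: [[-0.974, 0.225, 0.0], [0.225, 0.974, -0.0], [-0.0, -0.0, -1.0]]
contact_force: [-1.6, 0.2, 7.6]
finger_gap: 0.005
time_s: 9.72
tcp_pos: [0.4508, -0.162, 0.1185]
orientation: [[-0.974, 0.225, 0.0], [0.225, 0.974, -0.0], [-0.0, -0.0, -1.0]]
contact_force: [-1.2, 1.0, 7.9]
finger_gap: 0.001
time_s: 10.72
tcp_pos: [0.4508, -0.162, 0.1185]
orientation: [[-0.974, 0.225, 0.0], [0.225, 0.974, -0.0], [-0.0, -0.0, -1.0]]
contact_force: [-1.1, 0.4, 7.5]
finger_gap: 0.002
time_s: 11.48
tcp_pos: [0.4501, -0.1617, 0.212]
orientation: [[-0.974, 0.225, -0.002], [0.225, 0.974, 0.001], [0.002, 0.0, -1.0]]
contact_force: [-0.1, -0.1, -0.2]
finger_gap: 0.006
scene blue red px 9 rows 175 177 zmax 0.11778466245661827
  green 3 [183 184 184]
scene grey red px 12 rows 186 189 zmax 0.11889015649887762
  green 3 [194 195 195]Traceback (most recent call last):
  File "<stdin>", line 9, in <module>
    return umr_minimum(a, axis, None, out, keepdims, initial, where)
ValueError: zero-size array to reduction operation minimum which has no identity
```

```bash
python3 - <<'E'
from h import *
p,d=imaging.get_image('scene')
cv2.imwrite('pics/s5.png',np.hstack([cv2.resize(p[145:205,180:230],(400,480)),cv2.resize(p[155:215,300:350],(400,480))])[:,:,::-1])
cv2.imwrite('pics/s5full.png',p[:,:,::-1])
E
```

```text
(no output)
```

View pics/s5.png

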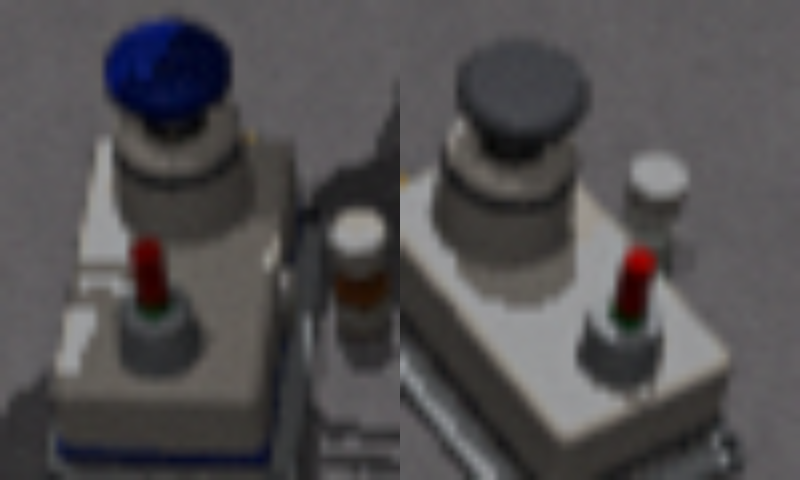

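The blue pin (150,280), with its green band, looks like the grey one (635,290). The knob is fully up. Measured tops are 117.8 and 118.9 mm, so I'll add two strokes for margin; extra strokes do no harm.

```bash
python3 -m crank '[[[0,0,0.7,0,-1],[0,0,0.5,0,-1],[0,0,0.23,0,-1],[0,0,0.2,0,-1],[0,0,0.16,0,-1],[0,0,0.12,0,-1],[0,0,0,0,-1]]]'
python3 -m crank '[[[0,0,-0.47,0,-1],[0,0,0,0,-1],[0,0,0,0,-1],[0,0,0,0,-1],[0,0,0.2,0,-1],[0,0,0.16,0,-1],[0,0,0.12,0,-1],[0,0,0,0,-1]]]'
python3 -m crank '[[[0,0,-0.5,0,-1],[0,0,-0.4,0,-1],[0,0,-0.5,0,-1],[0,0,-0.5,0,-1],[-0.3,0.6,0,0,-1],[-0.3,0.6,0,0,-1],[0,0.9,0,0,-1],[0,0.9,0,0,-1],[0,0,0,0,-1],[0,0,0,0,-1]]]'
python3 - <<'E'
from h import *
P={}
for n in('scene','top'):
    p,d=imaging.get_image(n); P[n]=p; C=cloud(n,d)
    h=cv2.cvtColor(p,cv2.COLOR_RGB2HSV)
    if n=='scene':
        red=((h[...,0]<8)|(h[...,0]>172))&(h[...,1]>140)&(h[...,2]>50); gr=(h[...,0]>40)&(h[...,0]<85)&(h[...,1]>90)
        for nm,b in(('blue',(190,162,212,200)),('grey',(318,175,345,212))):
            M=np.zeros(d.shape,bool); M[b[1]:b[3],b[0]:b[2]]=1
            print(nm,'red',(M&red).sum(),'z90',np.percentile(C[M&red][:,2],90),'green',(M&gr).sum())
        M=np.zeros(d.shape,bool);M[140:165,190:212]=1
        k=M&(h[...,0]>105)&(h[...,0]<130)&(h[...,1]>150)&(h[...,2]>40)&(C[...,2]>.1); print('knob z',np.percentile(C[k][:,2],[50,95]))
cv2.imwrite('pics/s6.png',np.hstack([cv2.resize(P['scene'][145:205,180:230],(400,480)),cv2.resize(P['scene'][155:215,300:350],(400,480))])[:,:,::-1])
cv2.imwrite('pics/s6full.png',P['scene'][:,:,::-1])
E
```

```text
time_s: 12.5
tcp_pos: [0.4505, -0.1619, 0.1188]
orientation: [[-0.974, 0.225, -0.0], [0.225, 0.974, 0.0], [0.0, 0.0, -1.0]]
contact_force: [-5.3, 2.4, 7.7]
finger_gap: 0.004
time_s: 13.5
tcp_pos: [0.451, -0.1621, 0.118]
orientation: [[-0.974, 0.225, 0.001], [0.225, 0.974, -0.0], [-0.001, -0.0, -1.0]]
contact_force: [-1.6, 1.5, 10.0]
finger_gap: 0.009
time_s: 14.75
tcp_pos: [0.5132, -0.0228, 0.2117]
orientation: [[-0.975, 0.224, -0.001], [0.224, 0.975, -0.0], [0.001, -0.001, -1.0]]
contact_force: [0.3, -0.1, -0.3]
finger_gap: 0.002
blue red 11 z90 0.11530884045906198 green 3
grey red 12 z90 0.11647079113681788 green 3
knob z [0.13428945 0.13705821]
```

View pics/s6.png

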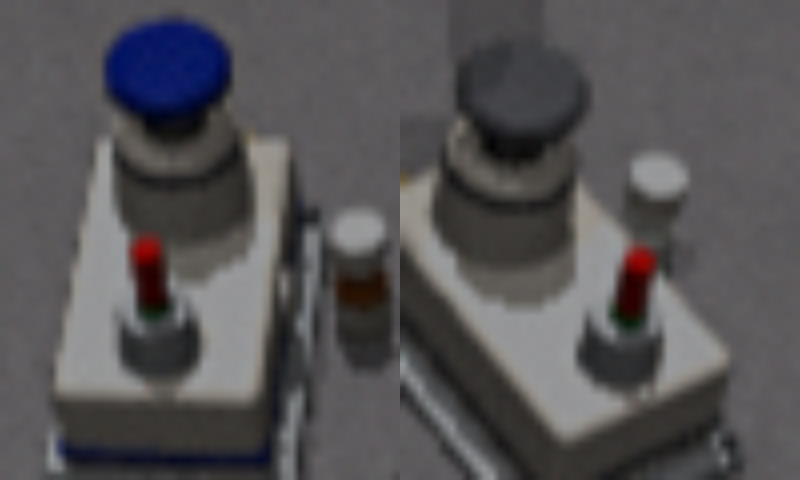

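View pics/s6full.png

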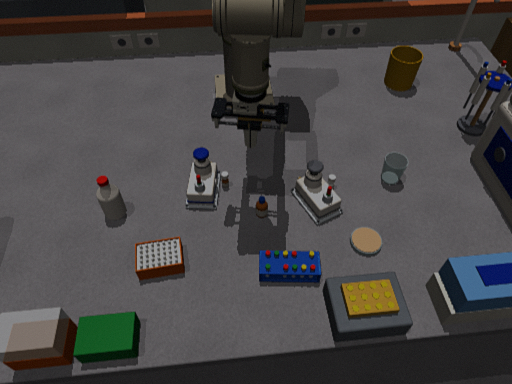

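The blue pin (150,280) matches the grey one (635,290) in height and green band, and it did not change with the extra strokes. The knob is up, everything else is where it was, and the arm is clear.

```bash
python3 -c "
from station import workorder
print(workorder.close_job())"
```

```text
the job is handed in; nothing more can be done
None
```

The blue pump is primed: its red pin stands fully out with the green band showing, like the grey pump's. I gave the blue knob nine strokes with the closed fingertips, then lifted clear and handed the job in at about 15 s of the 38 s allowed.

- **Pin:** the blue pin's top measured about 115 mm and the grey pin's about 116 mm in the same view, a 1 mm difference that is within the camera's error. Both showed the same amount of green (3 pixels each). The last two strokes made no visible difference to the pin in the picture.
- **Knob:** it is released, back at about 137 mm.
- **Everything else:** in the last scene picture nothing else had moved, and the contact force read about zero.
- **Force:** the second stroke bottomed out a little hard, reading 31 N upward (about 34 N in total) on the fingertips. I made the later strokes shallower, and they read about 7 to 10 N.
- **Limits of the check:** an earlier pin check in the top view failed because too few red pixels showed. The pin result therefore rests on the scene camera only, where the green band is just a few pixels.

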